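Close and lock the glass polisher

TASK

Close the polisher: draw the yellow lid out from under the clear shelf, set it down in the open and take it again by its grip bar, then lower it gently onto the polisher's mouth so that it sits fully home and level with both ears down between the steel pins. Then turn the blue lock collar clockwise by its orange handle until the handle's red-tipped arm points at the red mark, and stop there. Leave the two jars and the tape roll where they stand.

Things in the scene. Friction and masses are not known exactly. Their poses are not given: they have to be found in the camera images.
- lid: Loose yellow lid, 0.3 kg, upright under the clear shelf's front edge, one ear sticking out to the robot. Origin: centre of underside, z up. Black bevelled plug (radius 43 mm, z 0-6 mm) under a disc (radius 52, z 6-14). Two ears along +x and -x: 24 wide, z 6-14, out to 82 mm from the centre. Grey grip bar on top along y: 56 long (y), 18 wide (x), z 14-44. Half-turn symmetric.
- riser: Fixed clear acrylic shelf on two side panels, open at front and back. Origin on the table, 60 mm in front of its front edge at mid width. Board: x +60 to +220 mm, y -130 to +130, z 56 to 64; panels at both y ends, 8 mm thick. The lid comes out along -x of this frame; draw it about 120 mm for room to grip its bar.
- polisher: Fixed bench polisher: grey base 200 x 200 x 50 mm under a round white rim (outer radius 84 mm, mouth radius 46, upper face 120 mm above the table). Origin: centre of its underside, z up. The lid's ears go along its +x and -x (either way round), each between upright steel pins that leave a 31 mm gap from 55 to 81 mm off centre and stand 9 mm above the rim.
- polisher_rim (a point): Centre of the polisher's mouth, in the plane of the rim's upper face. With the lid seated its disc rests on this face, so the lid's origin is 6 mm below this point.
- collar (a joint): Angle of the blue collar round the rim (outer radius 97 mm), rad, growing clockwise seen from above: 0 open, 1.309 on the red mark, end stop 1.6. Stays where left (friction 0.3 N m). Two claws facing each other, 30 mm wide, reach in to 62 mm from the axis, 11 to 19 mm above the rim; below 0.75 rad they clear the ears' way down, at the mark they lie over the ears, 3 mm above them.
- collar_handle (a point): Top centre of the collar's upright orange round handle: diameter 20 mm, standing 45 mm above the rim (top 165 mm above the table), 112 mm from the axis, on an arm with a red tip pointing outwards (124 mm). At collar angle a it stands at 217.5 degrees minus a (from the polisher's +x towards +y).
- jar_tall: Clear plastic jar with glass pieces, radius 36 mm, 120 mm high, standing loose on the rear of the clear shelf. Origin: centre of its underside. Leave alone.
- jar_wide: Clear plastic jar with glass pieces, radius 45 mm, 110 mm high, standing loose on the table. Origin: centre of its underside. Leave alone.
- tape: Loose roll of brown tape lying flat, radius 50 mm, 36 mm high. Origin: centre of its underside. Leave alone.
- polisher_mark (a point): The red mark: top centre of a fixed red block, 20 x 14 mm, 138 mm from the polisher's axis at 142.5 degrees (from the polisher's +x towards +y), 116 mm above the table.
Mind the look-alikes: they are no part of the job. Several things have the shape of the lid; the one meant has the colours described above.

How it is judged:
By the outcome, as a careful person would: the job done as asked, in the order asked, and still so for the second after the job is handed in, with the robot touching nothing.
It also fails if it takes over 72 s, if anything falls off the work surface, if the arm or the gripper's body presses on something with over 40 N, if the wrist force passes 120 N, or if a joint passes its speed limit or range.

ROBOT

A 7-joint arm with a two-finger parallel gripper is mounted at the origin on the work surface. World frame = base frame: x ahead of the robot, y to its left, z up, the work surface at z = 0. Lengths are in m, angles in rad, forces in N, time in s.
With the tool pointing down it reaches from about 0.425 to 0.925 m from the base axis. Payload 6.8 kg.
Tool frame: the origin (TCP) lies at the very end of the fingers, on their centre line; the grasp point (between the pads) lies 19 mm behind it; z points along the fingers, y is the line along which they close (so a half turn about z gives the same grasp; the last joint's range is limited). The gripper opens to 85 mm and grips with 20 to 120 N. Pads are 22 mm wide; open, the fingers measure 114 mm over their backs; the gripper's body (76 mm by 85 mm) begins 54 mm behind the grasp point. The pads swing forward as they close: fully open they stand 13 mm farther back than shut.
Start: joints at [1.207, 0.477, 0.022, 1.555, -0.011, 1.109, -0.083], TCP at [0.171, -0.653, 0.231] pointing down, gripper open.
Joint ranges: [-2.96, 2.96], [-0.34, 2.1], [-1.41, 1.46], [0.24, 2.44], [-1.37, 4.51], [0.17, 1.92], [-2.96, 2.96]. Speed limits (rad/s): [2.39, 2.39, 3.14, 3.14, 3.14, 3.14, 3.14].

INTERFACE

Orientations are given as a rotation vector (axis times angle).
In Python, from bench import r gives the robot as it stands. The module is installed in compiled form; this text tells all that it offers.
- The arm moves only by the tool servo_tool, never from a script. Its argument "commands" is a list of rows, each a list of 7 numbers: the turn, a rotation vector about the world's x, y, z in degrees, then the shift along the world's x, y, z in mm, then the closure, from 0 (fully open) to 1 (shut). A call has 1 to 5 rows; each row is the pose to reach, as a shift and turn from the pose commanded when the call began; what a row does not reach only later rows make up. A row lasts 1/12 s, in which the tool goes at most 41.7 mm and 7.16 degrees, less where a joint would pass 70% of its speed; a pose out of reach is approached as far as the arm can. A call with a gripper value outside its range is refused whole. The fingers move at their own pace and stop on an object; "force" is the grip in N (left out, the last holds). Time passes only in rows, so rows that repeat a pose let the fingers close. It gives the time, the measured TCP pose, the force, the opening and the grip force at its end, in the units of the state.
- r.get_obs(): the state, without advancing time (a new reading comes with each control period).
- r.grab_frame(name): name is "side" or "top"; returns (picture, depth): 400x640x3 uint8, blue, green, red; 400x640 float32, m along the optical axis (not along the pixel's ray), 0 where there is no reading.
- r.camera_info(name): a dict with "vertical_fov" (degrees; the focal length in pixels is half the picture's height over the tangent of half this angle, whatever the lens; pixels are square), "cx", "cy" (the principal point, pixels), "cam_to_world" (4x4, takes a point from camera to world coordinates). Camera axes: x right, y up, looking along -z (the intrinsics and any distortion apply to the point x, -y, -z); pixel columns grow to the right and rows downward; lengths in m; the calibration is good to about 2 mm. A picture is of the moment at which its call begins. camera_info takes no time and is no camera call.
- r.hand_in(): hands the job in; it is judged then, once.
The state is a dict: "clock": time; "joints": joint angles; "qvel": joint speeds; "tau": joint torques, N m; "tcp_pos": TCP position; "orientation": TCP orientation; "contact_force": force on the tool from outside, world axes, zero at the start; "moment": the same for the moment, N m; "grip_width": finger opening in m; "gripper_force": force on a finger pad.
Only numpy, scipy, OpenCV 4.12 (cv2) and the standard library are available. Lean on these libraries where they do the work, as an engineer would, in place of code of your own. Each camera call takes 0.05 s, during which the arm holds its last target. There are 200 camera calls.

## Working session

There is one attempt and no reset: what is moved stays moved. The work goes in short steps, Python scripts to look and compute and a tool call to move; the robot and the scene stay as the last step left them, time stands still between calls to the robot, and variables do not carry over. Pictures are saved under pics/ and viewed, at most 10 in all, crops included, and the job is handed in when it is done.

Besides the shell and the picture viewer there is one more tool, called as name(argument=value, ...), one argument or row to a line, values as JSON. servo_tool: Moves the arm, as the interface text tells. Its arguments: {"type":"object","properties":{"commands":{"type":"array"},"force":{"type":"number"}},"required":["commands"]}

```bash
mkdir -p pics
python3 - <<'E'
from bench import r
import cv2,numpy as np
for n in("side","top"):
    im,d=r.grab_frame(n); cv2.imwrite(f"pics/{n}0.png",im); np.save(f"pics/{n}0.npy",d)
    c=r.camera_info(n); print(n,{k:(np.round(v,4).tolist() if not isinstance(v,str) else v) for k,v in c.items()})
o=r.get_obs(); print(o)
E
```

```text
side {'vertical_fov': 45.5831, 'cx': 316.7791, 'cy': 202.8513, 'cam_to_world': [[-0.5608, -0.4758, 0.6775, 1.7304], [0.8279, -0.3239, 0.4578, 0.8058], [0.0016, 0.8177, 0.5756, 1.1797], [0.0, 0.0, 0.0, 1.0]]}
top {'vertical_fov': 51.4793, 'cx': 317.2466, 'cy': 198.3352, 'cam_to_world': [[-0.0289, 0.9935, -0.1105, 0.3057], [-0.9996, -0.0289, 0.0013, -0.0257], [-0.0019, 0.1105, 0.9939, 1.5049], [0.0, 0.0, 0.0, 1.0]]}
{'clock': 0.1, 'joints': array([ 1.20688538,  0.4777378 ,  0.02232056,  1.55634327, -0.01151115,
        1.10932032, -0.0830834 ]), 'qvel': array([-0.00107143, -0.00347804, -0.00020874, -0.00445505,  0.00011717,
        0.0006527 ,  0.0005523 ]), 'tau': array([ 4.63177290e-03, -5.97754741e+01,  1.61349747e+00, -2.81952614e+01,
        1.27739357e-02,  4.98656533e-03,  3.24654411e-05]), 'tcp_pos': array([ 0.17066432, -0.65251161,  0.23041279]), 'orientation': array([-3.11428175e+00, -4.00601525e-01,  4.96369015e-04]), 'contact_force': array([-0.87834687, -0.36772156, -0.60858436]), 'moment': array([ 0.01074919, -0.00478713,  0.02970832]), 'gripper_force': 0.0, 'grip_width': 0.08541497231446772}
```

View pics/side0.png

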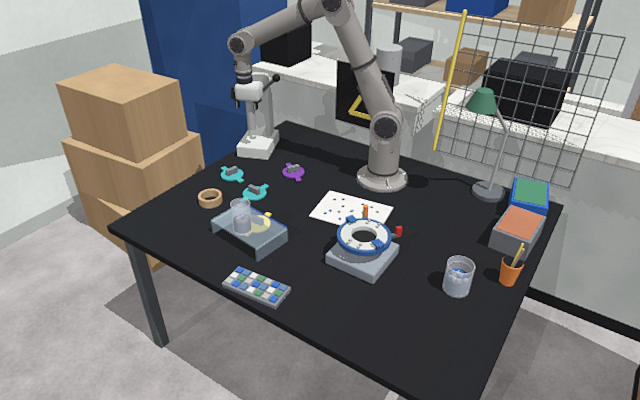

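View pics/top0.png

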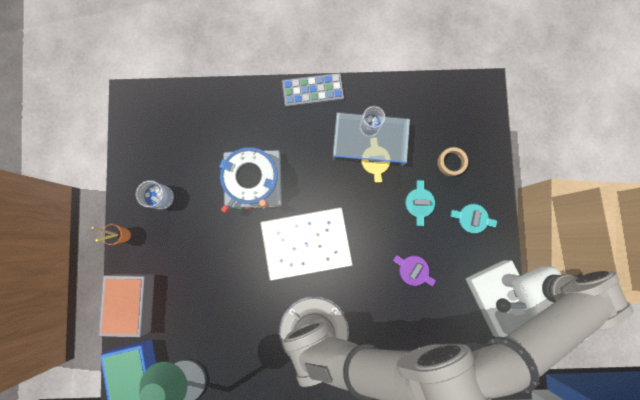

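The side view shows the yellow lid at about (262,220) under the shelf, the polisher at (364,240), the orange handle at (365,212) and the red mark at (398,231). In the top view the lid is at (376,160) with its ear at (377,178), the polisher is at (249,175), the handle at (263,204) and the mark at (224,209).

Lid-shaped candidates (top view): teal (420,203), teal (474,219), purple (414,270) and yellow (376,160). Only the yellow one under the shelf's front edge fits. The yellow frame behind the robot in the side view is background. An enlarged crop will confirm.

```bash
cat > h.py <<'E'
from bench import r
import cv2,numpy as np
def K(n):
    c=r.camera_info(n); return c,200/np.tan(np.radians(c["vertical_fov"])/2)
def ray(n,u,v):
    c,f=K(n); T=np.array(c["cam_to_world"])
    d=T[:3,:3]@np.array([(u-c["cx"])/f,-(v-c["cy"])/f,-1.]); return T[:3,3],d
def plane(n,u,v,z):
    o,d=ray(n,u,v); return (o+d*(z-o[2])/d[2])
def depthpt(n,u,v,D):
    o,d=ray(n,u,v); return o+d*D[int(round(v)),int(round(u))]
def tri(a,b):  # a=(u,v) in top, b in side
    o1,d1=ray("top",*a);o2,d2=ray("side",*b)
    s=np.linalg.lstsq(np.c_[d1,-d2],o2-o1,rcond=None)[0]
    p,q=o1+d1*s[0],o2+d2*s[1]; return (p+q)/2,np.linalg.norm(p-q)
def mask(im,h0,h1,s=100,v=60):
    return cv2.inRange(cv2.cvtColor(im,cv2.COLOR_BGR2HSV),(h0,s,v),(h1,255,255))
def blobs(m,amin=6):
    n,l,st,c=cv2.connectedComponentsWithStats(m); return [(np.round(c[i],1).tolist(),st[i].tolist()) for i in range(1,n) if st[i][4]>=amin]
E
python3 - <<'E'
from h import *
t=cv2.imread("pics/top0.png");s=cv2.imread("pics/side0.png")
a=cv2.resize(t[100:200,325:425],(400,400),interpolation=cv2.INTER_CUBIC);b=cv2.resize(t[135:225,205:295],(400,400),interpolation=cv2.INTER_CUBIC)
cv2.imwrite("pics/c1.png",np.hstack([a,b]))
D=np.load("pics/top0.npy")
for nm,h0,h1,S in(("yellow",20,33,90),("orange",7,16,120),("red",0,5,120),("blue",104,118,130)):
    for n,im in(("top",t),("side",s)):
        print(nm,n,[x for x in blobs(mask(im,h0,h1,S)) if x[1][4]<1500])
for u,v in((120,60+40),(377,177),(310,245),(249,160),(453,161-12)): print((u,v),depthpt("top",u,v,D).round(3))
E
```

```text
yellow top [([375.5, 168.7], [361, 160, 29, 23, 370]), ([106.9, 237.0], [96, 234, 23, 8, 63])]
yellow side [([449.4, 77.9], [432, 9, 35, 142, 580]), ([357.8, 109.5], [348, 95, 23, 26, 220]), ([268.0, 213.7], [264, 212, 8, 5, 27]), ([517.4, 253.1], [510, 243, 14, 24, 69])]
orange top [([263.5, 203.2], [263, 201, 2, 5, 6]), ([122.8, 234.6], [114, 225, 17, 20, 167]), ([15.4, 260.6], [14, 258, 4, 6, 9]), ([21.6, 258.7], [20, 258, 4, 3, 7]), ([2.2, 273.0], [0, 267, 6, 12, 24]), ([15.9, 275.9], [14, 274, 4, 5, 7]), ([12.6, 278.7], [11, 277, 4, 5, 9]), ([6.1, 280.7], [4, 279, 4, 4, 9]), ([2.1, 288.3], [0, 287, 5, 3, 7]), ([5.7, 291.3], [3, 289, 6, 6, 9]), ([18.0, 302.0], [15, 299, 6, 7, 11]), ([34.5, 301.5], [33, 300, 4, 4, 6]), ([25.8, 303.2], [24, 302, 4, 4, 6]), ([3.1, 315.2], [1, 314, 5, 3, 8]), ([3.0, 347.0], [2, 345, 3, 4, 6])]
orange side [([365.2, 210.5], [363, 205, 5, 12, 51]), ([518.2, 223.5], [497, 207, 45, 33, 613]), ([532.7, 219.3], [531, 218, 4, 3, 7]), ([508.6, 274.0], [499, 257, 26, 30, 392]), ([638.5, 389.0], [638, 385, 2, 9, 13]), ([637.7, 397.0], [637, 395, 3, 5, 6])]
red
[... 786 characters left out ...]
, 803]), ([255.5, 55.0], [251, 46, 10, 19, 146]), ([528.7, 201.8], [508, 177, 41, 39, 437]), ([256.8, 210.0], [250, 206, 14, 9, 24]), ([277.9, 222.0], [269, 217, 19, 11, 34]), ([364.1, 240.8], [337, 216, 55, 40, 527]), ([374.5, 220.9], [371, 220, 8, 3, 8]), ([239.3, 269.7], [236, 267, 8, 6, 34]), ([455.3, 269.2], [453, 268, 5, 3, 9]), ([462.1, 271.2], [460, 270, 6, 3, 10]), ([236.0, 283.5], [232, 281, 9, 6, 34]), ([255.6, 283.8], [252, 281, 8, 7, 36]), ([275.3, 284.2], [271, 281, 9, 7, 37]), ([273.2, 298.9], [269, 296, 9, 7, 41])]
(120, 100) [ 0.868  0.704 -0.006]
(377, 177) [ 0.544 -0.248  0.011]
(310, 245) [0.305 0.003 0.004]
(249, 160) [0.597 0.2   0.124]
(453, 149) [ 0.633 -0.521  0.04 ]
```

View pics/c1.png

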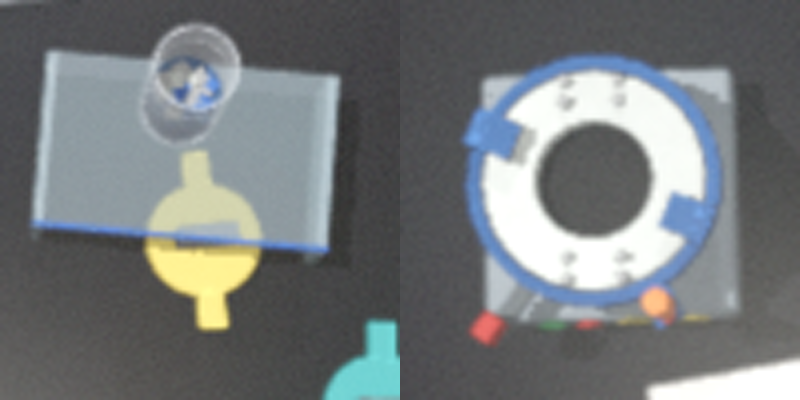

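The crop confirms it: a yellow disc with a grey bar half under the shelf's blue front edge, and one ear free towards the robot (tip at about top (377.7,181.7)). The polisher's pins are at the image top and bottom, so its x axis is roughly along world x. Next I measure.

Run:
```python
from h import *
P=lambda u,v,z:plane("top",u,v,z)[:2].round(4)
L=lambda u,v:(325+(u+.5)/4-.5,100+(v+.5)/4-.5); R=lambda u,v:(205+(u-400+.5)/4.444-.5,135+(v+.5)/4.444-.5)
print("ear tips",P(*L(212,328),.014),P(*L(194,152),.014))
print("disc l/r",P(*L(146,240),.014),P(*L(261,240),.014))
a,b=P(*L(33,224),.064),P(*L(328,249),.064);print("board front",a,b,np.linalg.norm(a-b),np.degrees(np.arctan2(*(a-b)[::-1]))-90)
pins=[P(*R(*q),.129) for q in((567,88),(620,88),(568,262),(625,260))];print("pins",*pins)
c=np.mean(pins,0);x=(pins[0]+pins[1]-pins[2]-pins[3]);print(c,np.degrees(np.arctan2(x[1],x[0])))
im=cv2.imread("pics/top0.png")
g=im[135:225,205:295]; 
m=cv2.inRange(cv2.cvtColor(g,cv2.COLOR_BGR2HSV),(0,0,0),(179,255,90)); 
print("mouth",[ (k,P(k[0][0]+205,k[0][1]+135,.115)) for k in blobs(m,200)])
mb=mask(im,100,120,110,80)[135:225,205:295]
pts=cv2.findNonZero(mb); h=cv2.convexHull(pts); print("collar ell",cv2.minEnclosingCircle(h))
(cx,cy),_=cv2.minEnclosingCircle(h);print(P(cx+205,cy+135,.125))
print("handle",P(*R(657,302),.165),"mark",P(*R(489,328),.116))
print("mark tri",tri((224.2,208),(398.4,229)),"handle tri",tri(R(657,302),(365.3,206)))
# lid depth-based: yellow points outside the shelf
print("yellow hue", im[172,376], im[150,375])
```

```text
ear tips [ 0.5261 -0.2486] [ 0.6899 -0.2394]
disc l/r [ 0.609 -0.192] [ 0.606 -0.297]
board front [ 0.6162 -0.0872] [ 0.5861 -0.3465] 0.26104118449011066 -6.621360079605537
pins [0.6153 0.2216] [0.6141 0.1813] [0.482  0.2221] [0.4823 0.1792]
[0.548425 0.20105 ] 0.3458020902510591
mouth [(([35.3, 33.1], [0, 0, 90, 90, 3191]), array([0.5712, 0.231 ]))]
collar ell ((42.40625, 38.20703125), 29.09136390686035)
[0.5512 0.2053]
handle [0.446  0.1508] mark [0.4351 0.2846]
mark tri (array([0.43704658, 0.28917598, 0.10605284]), np.float64(0.0019453090074007572)) handle tri (array([0.4460278 , 0.15264125, 0.15932898]), np.float64(0.0024626703022699844))
yellow hue [156 251 255] [176 213 212]
```

```bash
cat >> h.py <<'E'
def circ(p):
    A=np.c_[2*p,np.ones(len(p))]; s=np.linalg.lstsq(A,(p**2).sum(1),rcond=None)[0]; R=np.sqrt(s[2]+s[0]**2+s[1]**2)
    return s[:2],R,np.abs(np.linalg.norm(p-s[:2],axis=1)-R)
def fitc(n,pts,z):
    p=np.array([plane(n,u,v,z)[:2] for u,v in pts])
    for _ in range(5):
        c,R,e=circ(p); p=p[e<max(2*np.median(e),.001)]
    return c.round(4),R.round(4),np.median(e).round(4),len(p)
E
python3 - <<'E'
from h import *
for n,(x0,y0,x1,y1),seed in(("top",(205,135,295,225),(249,175)),("side",(325,195,410,285),(362,238))):
    im=cv2.imread(f"pics/{n}0.png"); k=4
    g=cv2.resize(im[y0:y1,x0:x1],None,fx=k,fy=k,interpolation=cv2.INTER_CUBIC)
    hsv=cv2.cvtColor(g,cv2.COLOR_BGR2HSV)
    back=lambda c:[(x0+(q[0]+.5)/k-.5,y0+(q[1]+.5)/k-.5) for q in c.reshape(-1,2)]
    gray=g.max(2); m=(gray<140).astype(np.uint8)*255
    l=cv2.connectedComponents(m)[1]; s=l[(seed[1]-y0)*k,(seed[0]-x0)*k]; mm=(l==s).astype(np.uint8)
    c=max(cv2.findContours(mm,cv2.RETR_EXTERNAL,cv2.CHAIN_APPROX_NONE)[0],key=len)
    print(n,"mouth",fitc(n,back(c),.12),mm.sum()/k/k)
    w=((hsv[...,1]<60)&(hsv[...,2]>165)).astype(np.uint8)
    c=max(cv2.findContours(w,cv2.RETR_EXTERNAL,cv2.CHAIN_APPROX_NONE)[0],key=cv2.contourArea)
    for z in(.12,.125):print("  rim",fitc(n,back(c),z))
    b=cv2.inRange(hsv,(100,110,70),(122,255,255)); c=max(cv2.findContours(b,cv2.RETR_EXTERNAL,cv2.CHAIN_APPROX_NONE)[0],key=cv2.contourArea)
    for z in(.11,.12,.13):print("  collar",z,fitc(n,back(c),z))
E
```

```text
top mouth (array([0.546 , 0.2036]), np.float64(0.0426), np.float64(0.0003), 279) 500.4375
  rim (array([0.5459, 0.2038]), np.float64(0.0854), np.float64(0.0002), 468)
  rim (array([0.545, 0.203]), np.float64(0.0851), np.float64(0.0002), 468)
  collar 0.11 (array([0.5483, 0.2057]), np.float64(0.0922), np.float64(0.0028), 1046)Traceback (most recent call last):
  File "<stdin>", line 15, in <module>
  File "h.py", line 24, in fitc
    p=np.array([plane(n,u,v,z)[:2] for u,v in pts])
                ~~~~~^^^^^^^^^
  File "h.py", line 9, in plane
    o,d=ray(n,u,v); return (o+d*(z-o[2])/d[2])
        ~~~^^^^^^^
  File "h.py", line 6, in ray
    c,f=K(n); T=np.array(c["cam_to_world"])
        ~^^^
  File "h.py", line 4, in K
    c=r.camera_info(n); return c,200/np.tan(np.radians(c["vertical_fov"])/2)
ValueError: time passes only in moves, steps and waits
```

Run:
```python
s=open("h.py").read()
s=s.replace('def K(n):\n    c=r.camera_info(n);','_C={n:r.camera_info(n) for n in("top","side")}\ndef K(n):\n    c=_C[n];')
open("h.py","w").write(s)
from h import *
n,(x0,y0,x1,y1),seed=("side",(325,195,410,285),(362,238));k=4
im=cv2.imread(f"pics/{n}0.png")
g=cv2.resize(im[y0:y1,x0:x1],None,fx=k,fy=k,interpolation=cv2.INTER_CUBIC)
hsv=cv2.cvtColor(g,cv2.COLOR_BGR2HSV)
back=lambda c:[(x0+(q[0]+.5)/k-.5,y0+(q[1]+.5)/k-.5) for q in c.reshape(-1,2)]
for th in(100,140):
    m=(g.max(2)<th).astype(np.uint8)*255
    l=cv2.connectedComponents(m)[1]; s=l[(seed[1]-y0)*k,(seed[0]-x0)*k]; mm=(l==s).astype(np.uint8)
    c=max(cv2.findContours(mm,cv2.RETR_EXTERNAL,cv2.CHAIN_APPROX_NONE)[0],key=len)
    print("mouth",fitc(n,back(c),.12),mm.sum()/16)
w=((hsv[...,1]<60)&(hsv[...,2]>165)).astype(np.uint8)
c=max(cv2.findContours(w,cv2.RETR_EXTERNAL,cv2.CHAIN_APPROX_NONE)[0],key=cv2.contourArea)
print("rim",fitc(n,back(c),.12))
print("lid ear tip side", [plane("side",u,v,.014).round(4) for u,v in((268,213.7),)])
q=r.get_obs()["joints"];print(q)
```

```text
mouth (array([0.5566, 0.2117]), np.float64(0.0332), np.float64(0.001), 121) 210.3125
mouth (array([0.5536, 0.2139]), np.float64(0.0369), np.float64(0.0026), 202) 237.0
rim (array([0.4908, 0.1367]), np.float64(0.1441), np.float64(0.0171), 825)
lid ear tip side [array([ 0.5357, -0.2438,  0.014 ])]
[ 1.20688538  0.4777378   0.02232056  1.55634327 -0.01151115  1.10932032
 -0.0830834 ]
```

servo_tool(
  commands=[
    [0,0,-3,26,28,0,0],
    [0,0,-6,52,57,0,0],
    [0,0,-9,78,85,0,0],
    [0,0,-11.5,105,114,0,0],
    [0,0,-11.5,131,142,0,0],
  ],
)

```text
clock: 0.52
tcp_pos: [0.3028, -0.5091, 0.2309]
orientation: [-3.14, -0.083, 0.0]
contact_force: [0.8, -0.3, 0.7]
grip_width: 0.0855
gripper_force: 0.0
```

servo_tool(
  commands=[
    [0,0,0,26,28,0,0],
    [0,0,0,52,57,0,0],
    [0,0,0,78,85,0,0],
    [0,0,0,105,114,0,0],
    [0,0,0,131,142,0,0],
  ],
)

```text
clock: 0.93
tcp_pos: [0.4337, -0.3672, 0.2311]
orientation: [-3.14, -0.087, 0.001]
contact_force: [0.5, -0.7, 0.3]
grip_width: 0.0855
gripper_force: 0.0
```

servo_tool(
  commands=[
    [0,0,0,26,28,0,0],
    [0,0,0,52,57,0,0],
    [0,0,0,78,85,0,0],
    [0,0,0,105,121,0,0],
    [0,0,0,105,121,0,0],
  ],
)

```text
clock: 1.35
tcp_pos: [0.5429, -0.2388, 0.2311]
orientation: [-3.135, -0.104, -0.004]
contact_force: [0.3, 1.1, -0.4]
grip_width: 0.0851
gripper_force: 0.0
```

servo_tool(
  commands=[
    [0,0,0,0,0,-40,0.4],
    [0,0,0,0,-1,-80,0.4],
    [0,0,0,0,-2,-120,0.4],
    [0,0,0,0,-2,-160,0.4],
    [0,0,0,0,-2,-180,0.4],
  ],
  force=40,
)

```text
clock: 1.77
tcp_pos: [0.5346, -0.249, 0.0464]
orientation: [-3.138, -0.087, 0.01]
contact_force: [-0.2, -0.6, 0.3]
grip_width: 0.0514
gripper_force: 0.0
```

servo_tool(
  commands=[
    [0,0,0,0,0,-10,0.4],
    [0,0,0,0,0,-20,0.4],
    [0,0,0,0,0,-20,0.4],
    [0,0,0,0,0,-20,0.4],
  ],
)

```text
clock: 2.1
tcp_pos: [0.5385, -0.2503, 0.0322]
orientation: [3.14, 0.086, 0.002]
contact_force: [0.2, -0.5, -0.0]
grip_width: 0.0512
gripper_force: 0.0
```

Run:
```python
from h import *
o=r.get_obs(); print(o["tcp_pos"],o["orientation"],o["grip_width"],o["contact_force"])
a,_=r.grab_frame("top");b,_=r.grab_frame("side")
A=cv2.resize(a[100:200,325:425],(400,400),interpolation=cv2.INTER_CUBIC);B=cv2.resize(b[170:250,220:300],(400,400),interpolation=cv2.INTER_CUBIC)
cv2.imwrite("pics/g1.png",np.hstack([A,B]))
```

```text
[ 0.5385076  -0.2503441   0.03217712] [3.13989806e+00 8.64631514e-02 1.94101856e-03] 0.0512104116956303 [ 0.15791376 -0.47254422 -0.01910671]
```

View pics/g1.png

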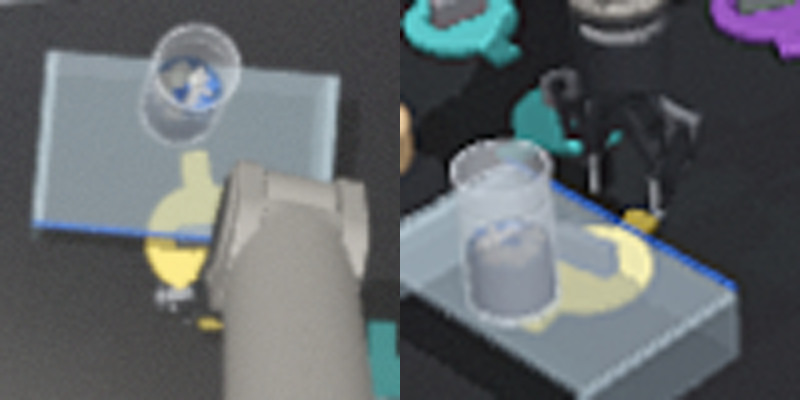

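The crop shows the fingers straddling the yellow ear (left finger at (597,180), right at (655,200), ear tip at (640,220)), clear of the shelf.

servo_tool(
  commands=[
    [0,0,0,0,1,-10,0.4],
    [0,0,0,0,2,-20,0.4],
    [0,0,0,0,2,-27,0.4],
    [0,0,0,0,2,-30,0.4],
    [0,0,0,0,2,-30,0.4],
  ],
)

```text
clock: 2.62
tcp_pos: [0.5369, -0.2476, 0.0]
orientation: [-3.14, -0.087, 0.003]
contact_force: [-1.2, 0.2, -0.1]
grip_width: 0.0512
gripper_force: 0.0
```

servo_tool(
  commands=[
    [0,0,0,0,0,0,1],
    [0,0,0,0,0,0,1],
    [0,0,0,0,0,0,1],
    [0,0,0,0,0,0,1],
    [0,0,0,0,0,0,1],
  ],
)

```text
clock: 3.03
tcp_pos: [0.538, -0.2482, 0.0017]
orientation: [3.14, 0.086, 0.001]
contact_force: [0.2, 0.3, 2.0]
grip_width: 0.0229
gripper_force: 42.5
```

servo_tool(
  commands=[
    [0,0,0,-8,1,0,1],
    [0,0,0,-20,2,0,1],
    [0,0,0,-34,4,0,1],
    [0,0,0,-48,5.5,0,1],
    [0,0,0,-62,7,0,1],
  ],
)

```text
clock: 3.45
tcp_pos: [0.4757, -0.2411, 0.0017]
orientation: [3.14, 0.087, 0.003]
contact_force: [2.2, -0.3, 0.2]
grip_width: 0.0225
gripper_force: 42.3
```

servo_tool(
  commands=[
    [0,0,0,-14,2,0,1],
    [0,0,0,-28,3,0,1],
    [0,0,0,-42,5,0,1],
    [0,0,0,-56,6.5,0,1],
    [0,0,0,-63,7,0,1],
  ],
)

```text
clock: 3.87
tcp_pos: [0.4116, -0.2341, 0.0017]
orientation: [3.14, 0.086, 0.001]
contact_force: [3.3, -0.7, 2.8]
grip_width: 0.0224
gripper_force: 42.4
```

servo_tool(
  commands=[
    [0,0,0,0,0,0,1],
    [0,0,0,0,0,0,0.4],
    [0,0,0,0,0,0,0.4],
    [0,0,0,0,0,0,0.4],
    [0,0,0,0,0,10,0.4],
  ],
)

```text
clock: 4.28
tcp_pos: [0.4123, -0.2335, 0.0103]
orientation: [-3.139, -0.087, 0.003]
contact_force: [0.1, 0.3, 0.7]
grip_width: 0.0507
gripper_force: 0.0
```

servo_tool(
  commands=[
    [0,0,0,0,0,40,0.2],
    [0,0,0,-10,-40,80,0],
    [0,0,0,-10,-80,120,0],
    [0,0,0,-10,-120,160,0],
    [0,0,0,-10,-150,180,0],
  ],
)

```text
clock: 4.7
tcp_pos: [0.4031, -0.3547, 0.169]
orientation: [3.14, 0.088, 0.002]
contact_force: [0.8, -0.0, -0.9]
grip_width: 0.0856
gripper_force: 0.0
```

Run:
```python
from h import *
o=r.get_obs(); print(o["tcp_pos"],o["joints"].round(3))
a,_=r.grab_frame("top");cv2.imwrite("pics/top1.png",a)
m=mask(a,18,36,60,110); print(blobs(m,60))
x0,y0,k=330,140,8
g=cv2.resize(a[140:240,330:430],None,fx=k,fy=k,interpolation=cv2.INTER_CUBIC)
m=mask(g,18,36,60,110);c=max(cv2.findContours(m,cv2.RETR_EXTERNAL,cv2.CHAIN_APPROX_NONE)[0],key=cv2.contourArea)
pts=np.array([plane("top",x0+(u+.5)/k-.5,y0+(v+.5)/k-.5,.014)[:2] for u,v in c.reshape(-1,2)])
# disc arcs: points with |dx| small
c0=pts.mean(0)
for _ in range(5):
    d=pts-c0; R=np.hypot(*d.T); p=pts[R<.056]; c0,rad,e=circ(p)
d=pts-c0;R=np.hypot(*d.T);far=d[R>.07]
f=far[far[:,0]<0].mean(0),far[far[:,0]>0].mean(0); v=f[1]-f[0]
print("disc",c0.round(4),rad.round(4),"tips",(c0+f[0]).round(4),(c0+f[1]).round(4),"mid",(c0+(f[0]+f[1])/2).round(4),"yaw",np.degrees(np.arctan2(v[1],v[0])),R.max())
cv2.imwrite("pics/l1.png",cv2.resize(g,(500,500)))
```

```text
[ 0.40313293 -0.35471024  0.168982  ] [ 0.716  0.328 -0.134  1.942  0.056  0.874 -0.961]
[([373.0, 194.3], [358, 171, 31, 47, 807]), ([612.5, 209.3], [604, 203, 16, 16, 60]), ([613.0, 224.8], [604, 209, 20, 33, 126]), ([106.1, 237.0], [95, 233, 23, 9, 75])]
disc [ 0.4812 -0.2302] 0.0555 tips [ 0.4012 -0.2356] [ 0.5612 -0.2258] mid [ 0.4812 -0.2307] yaw 3.5279833345224536 0.08627486275233148
```

View pics/l1.png

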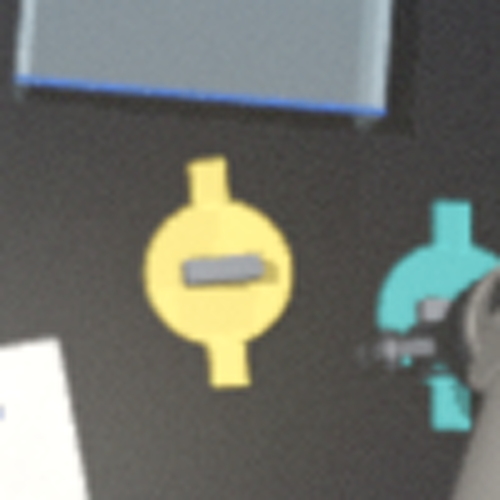

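The crop shows the lid fully clear of the shelf, at crop (218,272) with its bar across. Its centre is (0.481,-0.2305) and its yaw about 3.5°, which agrees with where the gripper left it. Next I regrasp by the bar, turning +90°.

servo_tool(
  commands=[
    [0,0,7,16,25,0,0],
    [0,0,14,31,50,0,0],
    [0,0,21,47,75,0,0],
    [0,0,28,62,100,0,0],
    [0,0,35,78,124,0,0],
  ],
)

```text
clock: 5.17
tcp_pos: [0.4817, -0.2283, 0.1666]
orientation: [2.966, 1.036, 0.0]
contact_force: [0.4, 0.5, 0.3]
grip_width: 0.0852
gripper_force: 0.0
```

servo_tool(
  commands=[
    [0,0,7,0,0,0,0],
    [0,0,14,0,0,0,0],
    [0,0,21,0,0,0,0],
    [0,0,28,0,0,0,0],
    [0,0,35,0,0,0,0],
  ],
)

```text
clock: 5.58
tcp_pos: [0.4811, -0.2295, 0.1664]
orientation: [2.517, 1.88, -0.0]
contact_force: [0.0, -0.6, -0.5]
grip_width: 0.0853
gripper_force: 0.0
```

servo_tool(
  commands=[
    [0,0,7,0,0,-10,0],
    [0,0,14,0,0,-20,0],
    [0,0,20,0,0,-40,0],
    [0,0,20,0,0,-60,0],
    [0,0,20,0,0,-60,0],
  ],
)

```text
clock: 6.0
tcp_pos: [0.4787, -0.2291, 0.1032]
orientation: [-2.156, -2.278, 0.003]
contact_force: [1.4, 0.6, 0.6]
grip_width: 0.0853
gripper_force: 0.0
```

Run:
```python
from h import *
from scipy.spatial.transform import Rotation as Ro
o=r.get_obs(); print(o["tcp_pos"],o["joints"].round(3)); print(Ro.from_rotvec(o["orientation"]).as_matrix().round(4))
```

```text
[ 0.47872915 -0.2290531   0.10319513] [ 0.71   0.452 -0.474  1.981  0.287  0.779  0.125]
[[-0.0551  0.9985 -0.0052]
 [ 0.9985  0.0551  0.0024]
 [ 0.0026 -0.005  -1.    ]]
```

servo_tool(
  commands=[
    [0,0,0,0,-1,-25,0],
    [0,0,0,0,-1,-50,0],
    [0,0,0,0,-1,-70,0],
    [0,0,0,0,-1,-80,0],
    [0,0,0,0,-1,-85,0],
  ],
  force=60,
)

```text
clock: 6.42
tcp_pos: [0.4808, -0.2306, 0.0205]
orientation: [-2.159, -2.28, 0.001]
contact_force: [0.6, -0.1, -0.4]
grip_width: 0.085
gripper_force: 0.0
```

servo_tool(
  commands=[
    [0,0,0,0,0,0,0.5],
    [0,0,0,0,0,0,0.5],
    [0,0,0,0,0,0,0.5],
  ],
)

```text
clock: 6.67
tcp_pos: [0.4821, -0.2312, 0.0223]
orientation: [2.158, 2.28, 0.001]
contact_force: [0.2, -0.0, -0.3]
grip_width: 0.0512
gripper_force: 0.0
```

servo_tool(
  commands=[
    [0,0,0,0,0,-2,0.6],
    [0,0,0,0,0,-3,1],
    [0,0,0,0,0,-3,1],
    [0,0,0,0,0,-3,1],
    [0,0,0,0,0,-3,1],
  ],
)

```text
clock: 7.08
tcp_pos: [0.4814, -0.2311, 0.0185]
orientation: [2.159, 2.281, 0.0]
contact_force: [-1.4, -0.1, 5.6]
grip_width: 0.0168
gripper_force: 60.3
```

servo_tool(
  commands=[
    [0,0,0,0,0,0,1],
    [0,0,0,0,0,10,1],
    [0,0,0,0,0,25,1],
    [0,0,0,0,0,50,1],
    [0,0,0,0,0,80,1],
  ],
)

```text
clock: 7.5
tcp_pos: [0.4791, -0.23, 0.0974]
orientation: [-2.156, -2.279, 0.002]
contact_force: [-0.0, -0.2, -2.9]
grip_width: 0.0168
gripper_force: 58.9
```

servo_tool(
  commands=[
    [0,0,0,0,5,40,1],
    [0,0,0,5,20,80,1],
    [0,0,0,10,45,120,1],
    [0,0,0,14,75,150,1],
    [0,0,0,18,110,160,1],
  ],
)

```text
clock: 7.92
tcp_pos: [0.4998, -0.1239, 0.2613]
orientation: [2.161, 2.274, 0.002]
contact_force: [1.8, -0.3, -3.8]
grip_width: 0.0165
gripper_force: 59.2
```

Run:
```python
from h import *
im=cv2.imread("pics/top0.png");k=4
g=cv2.resize(im[135:225,205:295],None,fx=k,fy=k,interpolation=cv2.INTER_CUBIC)
gr=cv2.cvtColor(cv2.GaussianBlur(g,(0,0),2),cv2.COLOR_BGR2GRAY)
for s in cv2.createLineSegmentDetector().detect(gr)[0].reshape(-1,4):
    if np.hypot(s[2]-s[0],s[3]-s[1])>45:
        a=[plane("top",205+(s[i]+.5)/k-.5,135+(s[i+1]+.5)/k-.5,.05)[:2] for i in(0,2)]
        d=a[1]-a[0]; print(s.round(0),a[0].round(4),a[1].round(4),((np.degrees(np.arctan2(d[1],d[0]))+45)%90-45).round(2))
# pins: dark spots on rim
for s in ((142,88),(195,88),(143,262),(200,260)):
    p=g[s[1]-30:s[1]+30,s[0]-16:s[0]+16].max(2).astype(float); w=np.clip(190-p,0,None); yy,xx=np.mgrid[:60,:32]
    u,v=s[0]-16+(w*xx).sum()/w.sum(),s[1]-30+(w*yy).sum()/w.sum()
    print("pin",u,v,plane("top",205+(u+.5)/k-.5,135+(v+.5)/k-.5,.1245)[:2].round(4))
```

```text
[147. 211. 119. 174.] [0.5143 0.24  ] [0.5479 0.2646] 36.15
[186. 107. 223. 133.] [0.6068 0.2043] [0.5827 0.1716] -36.34
[359. 322. 224. 347.] [0.4101 0.0543] [0.3917 0.1736] 8.77
[144.  65.  94.  99.] [0.6459 0.2412] [0.6161 0.2862] 33.49
[ 79. 200. 108. 239.] [0.526  0.3001] [0.4902 0.2741] 35.95
[ 74. 142.  79. 200.] [0.5784 0.3045] [0.5255 0.2999] 4.99
[255. 100. 210.  67.] [0.6113 0.1423] [0.643  0.1824] -38.35
[275. 173. 265. 111.] [0.5447 0.1256] [0.6014 0.1342] 8.62
[215. 252. 255. 221.] [0.4757 0.18  ] [0.5027 0.1442] 37.0
[293.  62. 226.  62.] [0.6452 0.108 ] [0.6467 0.1683] -1.4
[130.  62.  76.  71.] [0.6492 0.254 ] [0.6429 0.3023] 7.52
[ 76. 219.  77. 282.] [0.5087 0.3027] [0.453  0.3019] 0.83
[238.  70. 285.  84.] [0.6395 0.1569] [0.6248 0.1154] -19.53
[304. 278. 300.  88.] [0.4505 0.1021] [0.6209 0.1021] -0.0
pin 141.766003932707 78.53025999563033 [0.617  0.2296]
pin 188.6575504270398 105.97128838815192 [0.5923 0.1902]
pin 139.36914610725364 279.8387132515881 [0.4457 0.2331]
pin 200.6181681115718 278.08059486687455 [0.4457 0.1818]
```

servo_tool(
  commands=[
    [0,0,-1,5,38,0,1],
    [0,0,-2,10,76,0,1],
    [0,0,-3,15,114,0,1],
    [0,0,-3,20,152,0,1],
    [0,0,-3,25,190,0,1],
  ],
)

```text
clock: 8.33
tcp_pos: [0.5228, 0.0689, 0.2572]
orientation: [-2.218, -2.224, 0.002]
contact_force: [1.0, -0.4, -2.9]
grip_width: 0.0169
gripper_force: 59.2
```

servo_tool(
  commands=[
    [0,0,0,6,38,0,1],
    [0,0,0,12,76,0,1],
    [0,0,0,18,110,0,1],
    [0,0,0,21,132,0,1],
    [0,0,0,21,135,0,1],
  ],
)

```text
clock: 8.75
tcp_pos: [0.5432, 0.2085, 0.2573]
orientation: [-2.208, -2.23, -0.003]
contact_force: [0.2, -0.2, -2.8]
grip_width: 0.0168
gripper_force: 59.0
```

servo_tool(
  commands=[
    [0,0,0,0,0,-20,1],
    [0,0,0,0,0,-40,1],
    [0,0,0,0,0,-60,1],
    [0,0,0,0,0,-72,1],
    [0,0,0,0,0,-72,1],
  ],
)

```text
clock: 9.17
tcp_pos: [0.5428, 0.2004, 0.1823]
orientation: [-2.217, -2.223, 0.009]
contact_force: [-0.7, -0.5, -4.6]
grip_width: 0.0167
gripper_force: 58.9
```

Run:
```python
from h import *
from scipy.spatial.transform import Rotation as Ro
o=r.get_obs(); print(o["tcp_pos"],o["joints"].round(3),o["contact_force"]); M=Ro.from_rotvec(o["orientation"]).as_matrix();print(M.round(4))
a,_=r.grab_frame("top");b,_=r.grab_frame("side");cv2.imwrite("pics/top2.png",a);cv2.imwrite("pics/side2.png",b)
A=cv2.resize(a[135:225,205:295],(400,400),interpolation=cv2.INTER_CUBIC);B=cv2.resize(b[185:285,315:415],(400,400),interpolation=cv2.INTER_CUBIC)
cv2.imwrite("pics/p2.png",np.hstack([A,B]))
```

```text
[0.54279793 0.20041693 0.18229236] [ 0.058  0.458 -0.676  1.8    0.333  1.007 -0.747] [-0.67647138 -0.45169724 -4.55412802]
[[-0.0023  1.     -0.0057]
 [ 1.      0.0023 -0.0027]
 [-0.0027 -0.0057 -1.    ]]
```

View pics/p2.png

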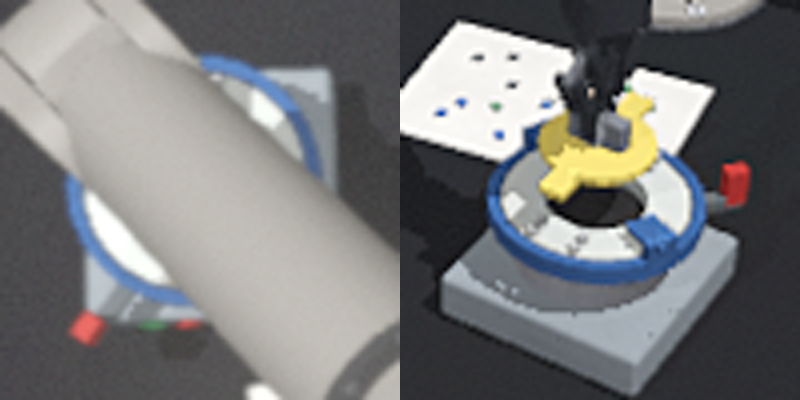

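The lid hangs level over the mouth (side crop: lid at (598,150), mouth at (598,205)), with its ears along the pin axis. The top view is occluded by the forearm. Settling, then lowering gently.

servo_tool(
  commands=[
    [0,0,0,0,0,-10,1],
    [0,0,0,0,0,-18,1],
    [0,0,0,0,0,-24,1],
    [0,0,0,0,0,-30,1],
    [0,0,0,0,0,-30,1],
  ],
)

```text
clock: 9.68
tcp_pos: [0.5441, 0.2019, 0.1539]
orientation: [-2.218, -2.224, 0.003]
contact_force: [0.4, 0.2, -4.0]
grip_width: 0.017
gripper_force: 59.1
```

servo_tool(
  commands=[
    [0,0,0,0,0,0,1],
    [0,0,0,0,0,0,1],
    [0,0,0,0,0,0,1],
  ],
)

```text
clock: 9.93
tcp_pos: [0.5452, 0.2026, 0.1557]
orientation: [2.218, 2.224, 0.001]
contact_force: [-0.1, 0.0, -4.3]
grip_width: 0.0171
gripper_force: 59.1
```

Run:
```python
from h import *
from scipy.spatial.transform import Rotation as Ro
o=r.get_obs(); print(o["tcp_pos"],o["contact_force"],o["moment"]); print(Ro.from_rotvec(o["orientation"]).as_matrix().round(4))
b,_=r.grab_frame("side");k=4;x0,y0=315,185
g=cv2.resize(b[185:285,315:415],None,fx=k,fy=k,interpolation=cv2.INTER_CUBIC)
cv2.imwrite("pics/p3.png",cv2.resize(b[205:265,330:400],(770,660)[:2] if 0 else (700,600),interpolation=cv2.INTER_CUBIC))
m=mask(g,18,36,90,110);c=max(cv2.findContours(m,cv2.RETR_EXTERNAL,cv2.CHAIN_APPROX_NONE)[0],key=cv2.contourArea)
z=o["tcp_pos"][2]-.0185+.014
p=np.array([plane("side",x0+(u+.5)/k-.5,y0+(v+.5)/k-.5,z)[:2] for u,v in c.reshape(-1,2)])
print("lid top plane extents",z,p.min(0),p.max(0)); i=p[:,0].argmax(),p[:,0].argmin(); print(p[i[0]],p[i[1]])
```

```text
[0.54516078 0.20256813 0.15573077] [-0.08206256  0.00486913 -4.32570117] [ 4.86883503e-02  3.61579066e-05 -3.39523081e-02]
[[-2.7e-03  1.0e+00  7.0e-04]
 [ 1.0e+00  2.7e-03  3.0e-04]
 [ 3.0e-04  7.0e-04 -1.0e+00]]
lid top plane extents 0.15123076932294113 [0.46754248 0.15381405] [0.63577982 0.26093854]
[0.63577982 0.20163767] [0.46754248 0.20734406]
```

View pics/p3.png

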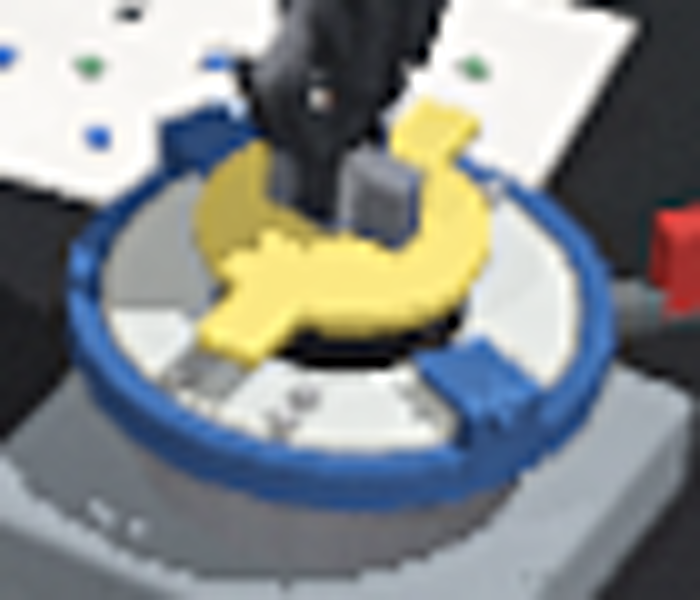

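servo_tool(
  commands=[
    [0,0,0,0.5,0.5,-5,1],
    [0,0,0,0.5,0.5,-10,1],
    [0,0,0,0.5,0.5,-15,1],
    [0,0,0,0.5,0.5,-17,1],
    [0,0,0,0.5,0.5,-17,1],
  ],
)

```text
clock: 10.4
tcp_pos: [0.5448, 0.2025, 0.1373]
orientation: [-2.218, -2.224, 0.002]
contact_force: [-0.4, -0.3, -3.2]
grip_width: 0.0171
gripper_force: 59.1
```

servo_tool(
  commands=[
    [0,0,0,0,0,-1,1],
    [0,0,0,0,0,-2,1],
    [0,0,0,0,0,-2.5,1],
    [0,0,0,0,0,-3,1],
    [0,0,0,0,0,-3,1],
  ],
)

```text
clock: 10.82
tcp_pos: [0.5454, 0.2028, 0.1353]
orientation: [2.218, 2.224, 0.0]
contact_force: [0.9, 0.2, -4.0]
grip_width: 0.0168
gripper_force: 59.1
```

servo_tool(
  commands=[
    [0,0,0,0,0,-1,1],
    [0,0,0,0,0,-1.5,1],
    [0,0,0,0,0,-2,1],
    [0,0,0,0,0,-2,1],
    [0,0,0,0,0,-2,1],
  ],
)

```text
clock: 11.23
tcp_pos: [0.5454, 0.2029, 0.1333]
orientation: [-2.218, -2.224, 0.0]
contact_force: [0.0, -0.9, -3.4]
grip_width: 0.017
gripper_force: 59.1
```

servo_tool(
  commands=[
    [0,0,0,0,0,-0.5,1],
    [0,0,0,0,0,-1,1],
    [0,0,0,0,0,-1,1],
    [0,0,0,0,0,-1,1],
  ],
)

```text
clock: 11.57
tcp_pos: [0.5455, 0.2029, 0.1325]
orientation: [2.218, 2.224, 0.0]
contact_force: [-1.2, -0.6, -0.6]
grip_width: 0.0169
gripper_force: 59.5
```

servo_tool(
  commands=[
    [0,0,0,0,0,-0.5,1],
    [0,0,0,0,0,-0.5,1],
    [0,0,0,0,0,-0.5,1],
  ],
)

```text
clock: 11.82
tcp_pos: [0.5455, 0.2029, 0.1325]
orientation: [2.218, 2.224, 0.0]
contact_force: [-3.0, -2.0, 5.3]
grip_width: 0.017
gripper_force: 60.5
```

servo_tool(
  commands=[
    [0,0,0,0,0,0,0.8],
    [0,0,0,0,0,0.5,0.6],
    [0,0,0,0,0,0.5,0.4],
    [0,0,0,0,0,0.5,0.4],
    [0,0,0,0,0,0.5,0.4],
  ],
)

```text
clock: 12.23
tcp_pos: [0.5456, 0.203, 0.1323]
orientation: [2.218, 2.224, 0.001]
contact_force: [0.1, 0.1, -0.2]
grip_width: 0.0512
gripper_force: 0.0
```

servo_tool(
  commands=[
    [0,0,0,0,0,15,0.4],
    [0,0,0,0,0,40,0.4],
    [0,0,0,0,0,75,0.4],
    [0,0,0,0,-10,110,0.4],
    [0,0,0,0,-45,125,0.4],
  ],
)

```text
clock: 12.65
tcp_pos: [0.5461, 0.1649, 0.2625]
orientation: [-2.208, -2.234, -0.014]
contact_force: [1.4, 0.4, 1.4]
grip_width: 0.0514
gripper_force: 0.0
```

servo_tool(
  commands=[
    [0,0,0,0,-40,0,0.4],
    [0,0,0,0,-80,0,0.4],
    [0,0,0,0,-120,0,0.4],
    [0,0,0,0,-160,0,0.4],
    [0,0,0,0,-200,0,0.4],
  ],
)

```text
clock: 13.07
tcp_pos: [0.5451, -0.044, 0.2575]
orientation: [2.218, 2.224, 0.001]
contact_force: [0.8, 0.4, -0.6]
grip_width: 0.051
gripper_force: 0.0
```

Run:
```python
from h import *
o=r.get_obs(); print(o["tcp_pos"],o["joints"].round(3))
a,_=r.grab_frame("top");b,_=r.grab_frame("side");cv2.imwrite("pics/top3.png",a);cv2.imwrite("pics/side3.png",b)
A=cv2.resize(a[135:225,205:295],(400,400),interpolation=cv2.INTER_CUBIC);B=cv2.resize(b[195:275,325:405],(400,400),interpolation=cv2.INTER_CUBIC)
cv2.imwrite("pics/p4.png",np.hstack([A,B]))
```

```text
[ 0.54511111 -0.04404804  0.25753783] [ 0.49   0.305 -0.637  1.8    0.202  1.101 -0.214]
```

View pics/p4.png

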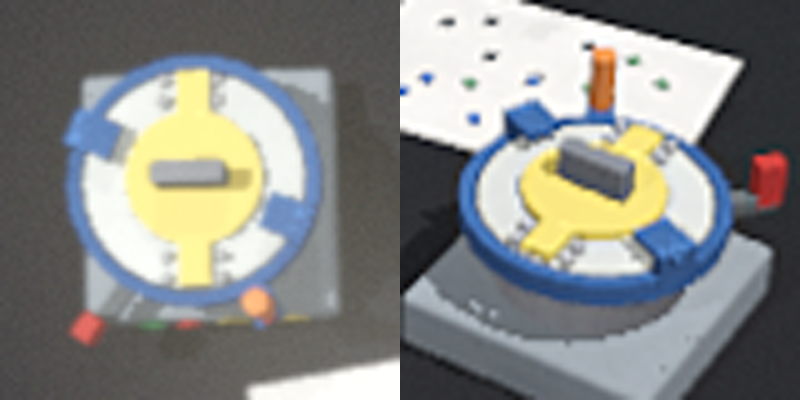

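The lid is seated, level, with both ears between the pins (top crop (195,175); ears at (195,90) and (195,265)). The lid centre gives the polisher axis as about (0.5455,0.203). The handle is at about 207.7° and goes to about 142.5°. Moving over the handle with the closing line tangential.

servo_tool(
  commands=[
    [0,0,7,-20,39,0,0.4],
    [0,0,14,-40,78,0,0.4],
    [0,0,21,-60,117,0,0.4],
    [0,0,28,-80,156,0,0.4],
    [0,0,35,-99,193,0,0.4],
  ],
)

```text
clock: 13.58
tcp_pos: [0.4491, 0.1449, 0.2575]
orientation: [1.439, 2.792, 0.0]
contact_force: [-0.0, 1.2, -0.1]
grip_width: 0.0511
gripper_force: 0.0
```

servo_tool(
  commands=[
    [0,0,7,0,0,0,0.4],
    [0,0,14,0,0,0,0.4],
    [0,0,21,0,0,0,0.4],
    [0,0,28,0,0,0,0.4],
    [0,0,35,0,0,0,0.4],
  ],
)

```text
clock: 14.0
tcp_pos: [0.4502, 0.1437, 0.2574]
orientation: [0.531, 3.096, 0.0]
contact_force: [1.0, 0.3, 0.3]
grip_width: 0.0512
gripper_force: 0.0
```

servo_tool(
  commands=[
    [0,0,7,0,0,0,0.4],
    [0,0,14,0,0,0,0.4],
    [0,0,21,0,0,0,0.4],
    [0,0,28,0,0,0,0.4],
    [0,0,35,0,0,0,0.4],
  ],
)

```text
clock: 14.42
tcp_pos: [0.4503, 0.1435, 0.2574]
orientation: [-0.424, 3.113, 0.0]
contact_force: [-0.7, 0.3, 0.9]
grip_width: 0.0512
gripper_force: 0.0
```

servo_tool(
  commands=[
    [0,0,7,0,0,-15,0.4],
    [0,0,12,0,0,-30,0.4],
    [0,0,12,0,0,-45,0.4],
    [0,0,12,0,0,-55,0.4],
    [0,0,12,0,0,-55,0.4],
  ],
)

```text
clock: 14.83
tcp_pos: [0.4491, 0.1427, 0.2005]
orientation: [0.736, -3.051, -0.0]
contact_force: [0.7, 0.5, 0.3]
grip_width: 0.0513
gripper_force: 0.0
```

Run:
```python
from h import *
from scipy.spatial.transform import Rotation as Ro
o=r.get_obs(); print(o["tcp_pos"],o["joints"].round(3),o["contact_force"]); M=Ro.from_rotvec(o["orientation"]).as_matrix();print(np.degrees(np.arctan2(M[1,1],M[0,1])),M[2].round(4))
# angles from pic top3 around lid centre (camera frame measures)
im=cv2.imread("pics/top3.png");k=8;x0,y0=205,135
g=cv2.resize(im[135:225,205:295],None,fx=k,fy=k,interpolation=cv2.INTER_CUBIC)
W=lambda u,v,z:plane("top",x0+(u+.5)/k-.5,y0+(v+.5)/k-.5,z)[:2]
for nm,a in(("y",(20,36,80,120)),("o",(6,17,110,150)),("r",(0,5,120,90)),("r2",(172,179,120,90))):
    m=mask(g,*a)
    for c,s in blobs(m,150): print(nm,c,s,W(*c,{"y":.128,"o":.163}.get(nm,.116)).round(4))
```

```text
[0.44913875 0.14273914 0.20053599] [ 0.473  0.358 -1.079  2.006  0.375  0.998  1.255] [0.73963232 0.51754941 0.31701619]
117.14195085336019 [ 0.0031  0.001  -1.    ]
y [351.7, 321.5] [229, 129, 242, 386, 45823] [0.5453 0.2011]
o [464.5, 547.0] [439, 524, 50, 48, 1705] [0.445  0.1505]
r [157.4, 590.6] [130, 564, 56, 53, 2025] [0.4352 0.2859]
```

servo_tool(
  commands=[
    [0,0,0,-4,9,0,0.4],
    [0,0,0,-4,9,-10,0.4],
    [0,0,0,-4,9,-30,0.4],
    [0,0,0,-4,9,-50,0.4],
    [0,0,0,-4,9,-60,0.4],
  ],
  force=30,
)

```text
clock: 15.25
tcp_pos: [0.4457, 0.1522, 0.1409]
orientation: [0.738, -3.053, 0.001]
contact_force: [-0.3, -0.1, 0.4]
grip_width: 0.0508
gripper_force: 0.0
```

servo_tool(
  commands=[
    [0,0,0,0,0,0,0.6],
    [0,0,0,0,0,0,1],
    [0,0,0,0,0,0,1],
    [0,0,0,0,0,0,1],
    [0,0,0,0,0,0,1],
  ],
)

```text
clock: 15.67
tcp_pos: [0.4466, 0.1529, 0.1432]
orientation: [-0.738, 3.052, 0.001]
contact_force: [-1.4, 1.9, 1.6]
grip_width: 0.0188
gripper_force: 29.8
```

servo_tool(
  commands=[
    [0,0,-6.45,-5.1,11.4,0,1],
    [0,0,-12.9,-8.8,23.4,0,1],
    [0,0,-19.35,-11.1,35.7,0,1],
    [0,0,-25.8,-12.1,48.3,0,1],
    [0,0,-32.25,-11.6,60.8,0,1],
  ],
)

```text
clock: 16.08
tcp_pos: [0.434, 0.2124, 0.1431]
orientation: [-0.15, -3.138, 0.005]
contact_force: [-3.1, -3.7, 7.2]
grip_width: 0.0188
gripper_force: 30.6
```

servo_tool(
  commands=[
    [0,0,-6.45,1.9,12.4,0,1],
    [0,0,-12.9,5.1,24.5,0,1],
    [0,0,-19.35,9.7,36.2,0,1],
    [0,0,-25.8,15.6,47.3,0,1],
    [0,0,-28.6,18.6,52,0,1],
  ],
)

```text
clock: 16.5
tcp_pos: [0.4519, 0.2663, 0.1431]
orientation: [-0.918, -3.003, 0.002]
contact_force: [-8.8, -1.6, 9.7]
grip_width: 0.0186
gripper_force: 30.8
```

servo_tool(
  commands=[
    [0,0,0,0,0,0,1],
    [0,0,0,0,0,0,1],
    [0,0,0,0,0,0,1],
  ],
)

```text
clock: 16.75
tcp_pos: [0.4523, 0.2671, 0.1432]
orientation: [-0.909, -3.006, -0.004]
contact_force: [-3.9, 3.3, 1.9]
grip_width: 0.019
gripper_force: 30.1
```

Run:
```python
from h import *
o=r.get_obs(); p=o["tcp_pos"]; print(p,o["contact_force"],o["grip_width"]); d=p[:2]-[.5455,.203]; print(np.hypot(*d),np.degrees(np.arctan2(d[1],d[0])))
t=np.radians(142.5);print(([.5455,.203]+.111*np.array([np.cos(t),np.sin(t)])-p[:2])*1e3)
```

```text
[0.45226586 0.26707707 0.143191  ] [-3.92895807  3.27670946  1.8870682 ] 0.01901292849556771
0.11313034612034975 145.50040845035548
[5.17191699 3.49544964]
```

servo_tool(
  commands=[
    [0,0,-1.5,2,2.2,0,1],
    [0,0,-3,4,4.5,0,1],
    [0,0,-3,4,4.5,0,1],
    [0,0,-3,4,4.5,0,1],
  ],
)

```text
clock: 17.08
tcp_pos: [0.4554, 0.2716, 0.1432]
orientation: [-0.986, -2.98, -0.002]
contact_force: [-7.7, 2.9, 4.8]
grip_width: 0.0189
gripper_force: 30.3
```

servo_tool(
  commands=[
    [0,0,0,0,0,0,0.7],
    [0,0,0,0,0,0,0.4],
    [0,0,0,0,0,0,0.4],
    [0,0,0,0,0,0,0.4],
    [0,0,0,0,0,0,0.4],
  ],
)

```text
clock: 17.5
tcp_pos: [0.4577, 0.2692, 0.1424]
orientation: [0.99, 2.981, 0.0]
contact_force: [0.4, -0.7, -0.2]
grip_width: 0.0511
gripper_force: 0.0
```

servo_tool(
  commands=[
    [0,0,0,0,0,15,0.4],
    [0,0,0,0,0,40,0.4],
    [0,0,0,0,0,75,0.4],
    [0,0,0,0,-40,90,0.4],
    [0,0,0,0,-80,95,0.4],
  ],
)

```text
clock: 17.92
tcp_pos: [0.4583, 0.1923, 0.2406]
orientation: [0.979, 2.981, 0.008]
contact_force: [1.1, -0.3, 0.6]
grip_width: 0.051
gripper_force: 0.0
```

servo_tool(
  commands=[
    [0,0,0,5,-40,0,0.4],
    [0,0,0,10,-80,0,0.4],
    [0,0,0,20,-120,0,0.4],
    [0,0,0,20,-160,0,0.4],
    [0,0,0,20,-200,0,0.4],
  ],
)

```text
clock: 18.33
tcp_pos: [0.4774, -0.0128, 0.2376]
orientation: [0.989, 2.981, 0.0]
contact_force: [0.0, 0.9, -0.4]
grip_width: 0.0512
gripper_force: 0.0
```

Run:
```python
from h import *
o=r.get_obs(); print(o["tcp_pos"])
a,_=r.grab_frame("top");b,_=r.grab_frame("side");cv2.imwrite("pics/top4.png",a)
A=cv2.resize(a[135:225,205:295],(400,400),interpolation=cv2.INTER_CUBIC);B=cv2.resize(b[195:275,325:405],(400,400),interpolation=cv2.INTER_CUBIC)
cv2.imwrite("pics/p5.png",np.hstack([A,B]))
k=8;x0,y0=205,135
g=cv2.resize(a[135:225,205:295],None,fx=k,fy=k,interpolation=cv2.INTER_CUBIC)
W=lambda u,v,z:plane("top",x0+(u+.5)/k-.5,y0+(v+.5)/k-.5,z)[:2]
C=np.array([.5455,.2015])
for nm,q in(("y",(20,36,80,120)),("o",(6,17,110,150)),("r",(0,5,120,90))):
    for c,s in blobs(mask(g,*q),60):
        w=W(*c,{"y":.128,"o":.163}.get(nm,.116));d=w-C; print(nm,c,s[4],w.round(4),np.hypot(*d).round(4),np.degrees(np.arctan2(d[1],d[0])).round(1))
```

```text
[ 0.47739518 -0.01275013  0.23761485]
y [352.7, 319.8] 40033 [0.546  0.2007] 0.0009 -59.2
o [174.7, 533.6] 2474 [0.4539 0.2683] 0.1133 143.9
r [156.9, 590.6] 1933 [0.4352 0.2862] 0.139 142.5
```

View pics/p5.png

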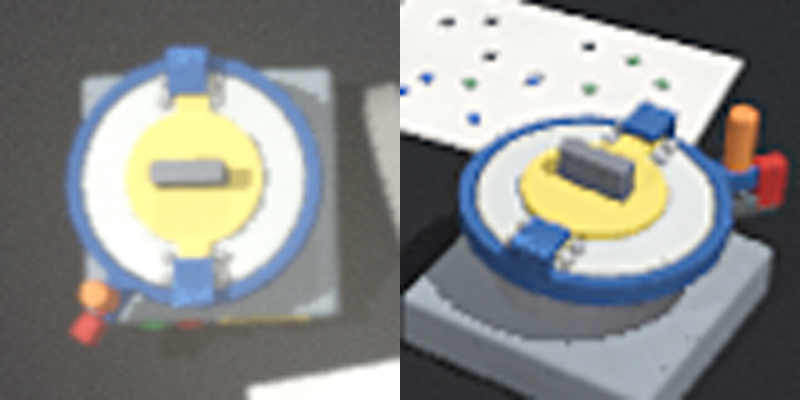

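The lid sits under both claws (top crop (187,70) and (193,280)), and the orange arm at (97,295) points at the red mark at (87,330). I'll check the angle numerically using the claws.

Run:
```python
from h import *
C=np.array([.5455,.2015])
for f in("top3","top4"):
    a=cv2.imread(f"pics/{f}.png");k=8
    g=cv2.resize(a[135:225,205:295],None,fx=k,fy=k,interpolation=cv2.INTER_CUBIC)
    v,u=np.nonzero(mask(g,100,120,110,100))
    P=np.array([plane("top",205+(x+.5)/k-.5,135+(y+.5)/k-.5,.139)[:2] for x,y in zip(u[::3],v[::3])])
    d=P-C-[0.0,0];R=np.hypot(*d.T);s=d[(R<.082)&(R>.055)]
    lab=cv2.kmeans(s.astype(np.float32),2,None,(3,50,1e-5),5,0)[2]; w=lab[2] if 0 else None
    c=cv2.kmeans(s.astype(np.float32),2,None,(3,50,1e-5),5,0)[2]; e=c[0]-c[1]
    print(f,c.round(4),np.degrees(np.arctan2(e[1],e[0]))%180)
    q=mask(g,6,17,110,150);v,u=np.nonzero(q)
    # top cap circle of the handle: extreme away from the camera
    P=np.array([plane("top",205+(x+.5)/k-.5,135+(y+.5)/k-.5,.165)[:2] for x,y in zip(u,v)])
    n=P.mean(0)-[.306,-.026];n/=np.linalg.norm(n);t=np.array([-n[1],n[0]])
    m=n*((P@n).max()-.010)+t*((P@t).max()+(P@t).min())/2-C;print(np.hypot(*m),np.degrees(np.arctan2(m[1],m[0]))%360,np.ptp(P@t))
```

```text
top3 [[ 0.0314  0.0674]
 [-0.0268 -0.0659]] 66.39733
0.11259338830772167 206.73006603225593 0.01697315576907585
top4 [[ 0.0739  0.0036]
 [-0.068   0.0011]] 0.9906667
0.11395310811958374 142.09149952086878 0.01839120387725096
```

Handle 142.1°, claws 1.0°, TCP at release 142.7°: all within about 1° of the mark at 142.5°. Handing in.

```bash
python3 -c "
from bench import r
print(r.hand_in())"
```

```text
the job is handed in; nothing more can be done
None
```

I closed the polisher and handed the job in. The lid is seated level with both ears between the pins, and the collar is locked to within about 1° of the red mark by camera and arm readings. The arm went nowhere near the jars or the tape roll, though I did not measure their positions again at the end.

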